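# Lay the guest-room tea tray

### The job

Lay the rubberwood tea tray for the guest room: the steel teaspoon flat in the narrow slot, the clear biscuit tub with the blue lid in the long wide compartment, the purple bowl in the square compartment lined with dark cork and the green tin in the plain square one, all upright and flat on the compartment floor. Put the ceramic bowl down gently, do not drop it. Leave the red tin, the brown bowl, the grey tub and the black spoon where they are.

Things in the scene. Friction and masses are not known exactly. Their poses are not given: they have to be found in the camera images.
- tray: Pale rubberwood tray, 0.5 kg, loose, flat on the worktop at any yaw: 200 (its x) x 274 (its y) x 16 mm, four compartments routed 6 mm deep (floors 10 mm, ribs and rim 16 mm above the worktop; ribs 6, rim 8 mm wide). Origin: centre of the underside, z up. Along y: narrow spoon slot at -y; in the middle the cork-lined square (-x) and the plain square (+x); long wide compartment at +y.
- tea_tin_mid (a point): Green tea tin, closed, upright, 58 mm across, 66 mm high, 0.11 to 0.22 kg. Point: its centre, 33 mm above its underside; z up. Goes in the plain square compartment: centre at x +49, y -16 mm in the tray's frame, 86 (x) x 94 (y) mm.
- purple_bowl_mid (a point): Purple ceramic bowl, open upwards, 54 mm high, side nearly straight from 24 mm up (62 mm across) to the rim (64 mm), narrowing below to a 42 mm foot; 0.11 to 0.22 kg. Point: on its axis, 27 mm above its underside; z up. Grip across the outside, upper half (clears the ribs). Goes in the square with dark brown cork floor: centre x -46, y -16 mm in the tray's frame, 92 (x) x 94 (y) mm.
- clear_tub_mid (a point): Clear plastic tub with a blue lid, biscuits showing through the sides: 130 (its x) x 60 (its y) x 56 mm high, straight sides, 0.13 to 0.25 kg. Point: its centre, 28 mm above its underside; x along its length, z up. Goes lengthwise (either way round) in the long wide compartment: centre x 0, y +83 mm in the tray's frame, 184 (x) x 92 (y) mm.
- teaspoon_mid (a point): Steel teaspoon lying bowl-up, 140 mm long, 25 g. Point: the middle of its length, on the handle, 10.5 mm above what it lies on; x towards the bowl (29 mm wide), z up. Here the handle is clear of the surface: 9 mm wide (y), 8 to 13 mm up. Goes lengthwise, either way round, in the narrow slot: centre x 0, y -99 mm in the tray's frame, 184 (x) x 60 (y) mm.
- red_tin_mid (a point): Red tin, same size and shape as the green one; point: its centre, 33 mm up. It belongs elsewhere and stays where it is.
- brown_bowl_mid (a point): Brown ceramic bowl, same size and shape as the purple one; point: its centre, 27 mm up. It belongs elsewhere and stays where it is.
- grey_tub_mid (a point): Opaque grey tub with grey lid, same size and shape as the clear one; point: its centre, 28 mm up, x along its length. It belongs elsewhere and stays where it is.
- black_spoon_mid (a point): Black plastic spoon, same size and shape as the steel one, 12 g; point: the middle of its length, 10.5 mm up, x towards its bowl. It belongs elsewhere and stays where it is.
Things that resemble listed ones, but are neither listed nor needed, are in the scene too. What is shaped like the part that bears tea_tin_mid but yellow is not meant.

How it is judged (in metres and radians):
At the end, for the whole second after the job is handed in: Tin, bowl, tub and spoon flat in their own compartments (centres within 16, 16, 18, 24 mm across; tub 29, spoon 26 mm lengthwise, spoon to 0.5 rad), tilt under 0.08 (spoon 0.15) rad, height +4/-6 mm, released, at rest; tray flat; the four look-alikes within 20 mm of their start (x of tea_tin_mid in the frame of tray between 0.033 and 0.065 m and y of tea_tin_mid in the frame of tray between -0.036 and 0.004 m and z of tea_tin_mid in the frame of tray between 0.037 and 0.047 m and angle between each of tea_tin_mid, purple_bowl_mid, clear_tub_mid's own z axis and vertical below 0.08 rad and linear speed of each of tea_tin, purple_bowl, clear_tub, teaspoon below 0.02 m/s and x of purple_bowl_mid in the frame of tray between -0.062 and -0.03 m and y of purple_bowl_mid in the frame of tray between -0.032 and 0 m and z of purple_bowl_mid in the frame of tray between 0.031 and 0.041 m and x of clear_tub_mid in the frame of tray between -0.029 and 0.029 m and y of clear_tub_mid in the frame of tray between 0.065 and 0.101 m and z of clear_tub_mid in the frame of tray between 0.032 and 0.042 m and x of teaspoon_mid in the frame of tray between -0.026 and 0.026 m and y of teaspoon_mid in the frame of tray between -0.123 and -0.075 m and z of teaspoon_mid in the frame of tray between 0.0145 and 0.0245 m and angle between teaspoon_mid's own z axis and vertical below 0.15 rad and angle between the x axis of teaspoon_mid and the x axis of tray, either way round below 0.5 rad and angle between tray's own z axis and vertical below 0.05 rad and distance of each of red_tin_mid, brown_bowl_mid, grey_tub_mid, black_spoon_mid from where it was at the start of the episode below 0.02 m); the robot touches nothing.
It fails at once if the red tin is disturbed (shifted more than 20 mm) (distance of red_tin_mid from where it was at the start of the episode above 0.02 m).
It fails at once if the brown bowl is disturbed (shifted more than 20 mm) (distance of brown_bowl_mid from where it was at the start of the episode above 0.02 m).
It fails at once if the grey tub is disturbed (shifted more than 20 mm) (distance of grey_tub_mid from where it was at the start of the episode above 0.02 m).
It fails at once if the black spoon is disturbed (shifted more than 20 mm) (distance of black_spoon_mid from where it was at the start of the episode above 0.02 m).
It fails at once if the ceramic bowl is dropped onto the tray (faster than 0.7 m/s within 30 mm of the compartment floor) (horizontal distance between purple_bowl_mid and tray below 0.16 m and z of purple_bowl_mid in the frame of tray below 0.067 m and linear speed of purple_bowl above 0.7 m/s).
It also fails if it takes over 112 s, if anything falls off the work surface, if the arm or the gripper's body presses on something with over 40 N, if the wrist force passes 120 N, or if a joint passes its speed limit or range.

### The arm

A 7-joint arm with a two-finger parallel gripper is mounted at the origin on the work surface. World frame = base frame: x ahead of the robot, y to its left, z up, the work surface at z = 0. Lengths are in m, angles in degrees, forces in N, time in s.
With the tool pointing down it reaches from about 0.425 to 0.875 m from the base axis. Payload 4.7 kg.
Tool frame: the origin (TCP) lies at the very end of the fingers, on their centre line; the grasp point (between the pads) lies 19 mm behind it; z points along the fingers, y is the line along which they close (so a half turn about z gives the same grasp; the last joint's range is limited). The gripper opens to 87 mm and grips with 3 to 60 N. Pads are 19 mm wide; open, the fingers measure 117 mm over their backs; the gripper's body (75 mm by 190 mm) begins 51 mm behind the grasp point.
Start: joints at [-69.666, 18.392, -4.016, 83.108, 1.295, 78.541, -3.26], TCP at [0.217, 0.613, 0.197] pointing down, gripper open.
Joint ranges: [-163.93, 163.93], [-17.29, 119.83], [-79.2, 71.16], [3.27, 140.29], [-89.18, 269.18], [5.43, 117.66], [-154.24, 154.24]. Speed limits (degrees/s): [147.25, 147.25, 180, 180, 180, 180, 180].

### API

Orientations are given as [roll, pitch, yaw] about the fixed x, y, z axes, in that order (R = Rz(yaw) Ry(pitch) Rx(roll)).
In Python, from cell import telemetry, cams, env gives the robot as it stands.
- The arm moves only by the tool arm_command, never from a script. Its argument "series" is text: rows parted by semicolons, each of 5 numbers parted by spaces: the shift along the tool's x, y, z in mm, then the turn about the tool's z in rad, then the closure in counts, from 0 (fully open) to 255 (shut). A call has 1 to 20 rows; each row shifts and turns the commanded pose from where the row before left it, along the tool's axes as they then stand; what a row does not reach is not made up. A row lasts 1/12 s, in which the tool goes at most 41.7 mm and 7.16 degrees, less where a joint would pass 70% of its speed; a pose out of reach is approached as far as the arm can. A call is refused whole if a number of a shift passes 41.7 or a number of a turn 0.125, either way. A call with a gripper value outside its range is refused whole. The fingers move at their own pace and stop on an object; "squeeze" is the grip in N (left out, the last holds). Time passes only in rows, so rows that do not move let the fingers close. It gives the time, the measured TCP pose, the force, the opening and the grip force at its end, in the units of the state.
- telemetry.get_obs(): the state, without advancing time (a new reading comes with each control period).
- cams.read_camera(name): name is "scene" or "top" or "wrist"; returns the picture (480x640x3 uint8, blue, green, red); there is no depth.
- cams.calibration(name): a dict with "K" (3x3 intrinsics, pixels), "origin" and "rotation" of the camera in the world; the wrist camera has in their place "hand_eye" (4x4, takes a point from camera to tool coordinates, whose origin is the TCP and whose axes are the flange's). Camera axes: x right, y down, z forward; pixel columns grow to the right and rows downward; lengths in m; the calibration is good to about 2 mm. A picture is of the moment at which its call begins: read the wrist's pose just before it. calibration takes no time and is no camera call.
- env.sign_off(): hands the job in; it is judged then, once.
The state is a dict: "time_s": time; "qpos": joint angles; "joint_velocities": joint speeds; "effort": joint torques, N m; "tool_pos": TCP position; "tool_rot": TCP orientation; "force": force on the tool from outside, world axes, zero at the start; "wrist_torque": the same for the moment, N m; "grip_width": finger opening in m; "grasp_force": force on a finger pad.
Only numpy, scipy, OpenCV 4.12 (cv2) and the standard library are available. Lean on these libraries where they do the work, as an engineer would, in place of code of your own. Each camera call takes 0.05 s, during which the arm holds its last target. There are 200 camera calls.

## Working session

There is one attempt and no reset: what is moved stays moved. The work goes in short steps, Python scripts to look and compute and a tool call to move; the robot and the scene stay as the last step left them, time stands still between calls to the robot, and variables do not carry over. Pictures are saved under pics/ and viewed, at most 14 in all, crops included, and the job is handed in when it is done.

Besides the shell and the picture viewer there is one more tool, called after "Call:" as name(argument=value, ...) on one line, values as JSON. arm_command: Moves the arm, as the interface text tells. Its arguments: {"type":"object","properties":{"series":{"type":"string"},"squeeze":{"type":"number"}},"required":["series"]}

```bash
ls; mkdir -p pics
python3 - <<'E'
from cell import telemetry, cams, env
import cv2
for n in ("scene","top"):
    cv2.imwrite(f"pics/{n}0.png",cams.read_camera(n))
    c=cams.calibration(n); print(n,c)
print(cams.calibration("wrist"))
print(telemetry.get_obs())
E
```

```text
pics
scene {'K': array([[508.67585826,   0.        , 316.19494825],
       [  0.        , 508.67585826, 241.70973048],
       [  0.        ,   0.        ,   1.        ]]), 'origin': array([ 1.13869705, -0.69125868,  0.83764431]), 'rotation': array([-1.29153264e+02,  1.07615953e-01,  4.37291505e+01])}
top {'K': array([[575.49389921,   0.        , 318.39432437],
       [  0.        , 575.49389921, 237.94422266],
       [  0.        ,   0.        ,   1.        ]]), 'origin': array([0.35109892, 0.01331459, 1.30533747]), 'rotation': array([-173.57172038,   -1.05301175,  -91.56051592])}
{'K': array([[372.58596291,   0.        , 317.90089148],
       [  0.        , 372.58596291, 236.68758544],
       [  0.        ,   0.        ,   1.        ]]), 'hand_eye': array([[ 1.68314039e-03, -9.61018800e-01, -2.76477909e-01,
         7.62491276e-02],
       [ 9.99997459e-01,  1.20283730e-03,  1.90679558e-03,
        -3.08833294e-04],
       [-1.49990846e-03, -2.76480416e-01,  9.61018382e-01,
        -1.87460654e-01],
       [ 0.00000000e+00,  0.00000000e+00,  0.00000000e+00,
         1.00000000e+00]])}
{'time_s': 0.1, 'qpos': array([-69.66446197,  18.43460591,  -4.01590699,  83.16794457,
         1.29603351,  78.54024566,  -3.26225249]), 'joint_velocities': array([ 0.04125444, -0.07434745, -0.02700944, -0.17861838, -0.05223189,
        0.11278879,  0.03897766]), 'effort': array([-6.89396966e-04, -4.92572844e+01, -4.05968344e-01, -3.13399780e+01,
       -6.41993224e-02,  3.94732424e-02,  7.44869340e-05]), 'tool_pos': array([0.21714282, 0.61208933, 0.19577303]), 'tool_rot': array([-1.79902494e+02,  6.32737399e-03,  1.60472373e+02]), 'force': array([ 0.06595343, -0.05267612, -0.46116969]), 'wrist_torque': array([0.05812265, 0.01327726, 0.01486422]), 'grasp_force': 0.0, 'grip_width': 0.08703818511058632}
```

View pics/top0.png

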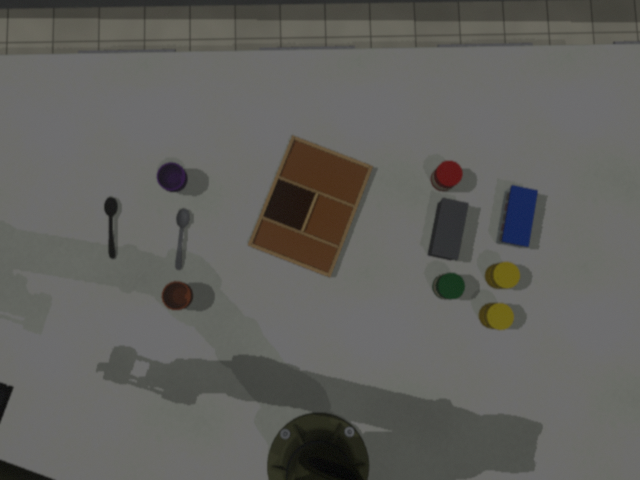

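View pics/scene0.png

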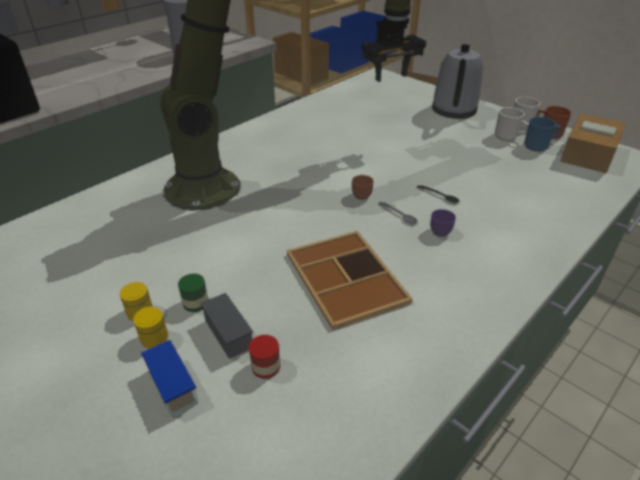

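The top view shows the tray at about (312,206), the purple bowl at (172,177), the steel spoon from (183,215) to (180,268), the green tin at (450,286) and the blue-lidded tub at (519,216). The look-alikes are the red tin (448,174), brown bowl (177,295), grey tub (449,229) and black spoon (111,228). The scene view agrees with this layout.

```bash
cat > h.py <<'E'
import numpy as np, cv2
from scipy.spatial.transform import Rotation as R
from cell import telemetry, cams, env
def cam(n):
    c=cams.calibration(n)
    if n!="wrist": return c["K"],c["origin"],R.from_euler("xyz",c["rotation"],degrees=True).as_matrix()
    o=telemetry.get_obs(); T=np.eye(4); T[:3,:3]=R.from_euler("xyz",o["tool_rot"],degrees=True).as_matrix(); T[:3,3]=o["tool_pos"]
    T=T@c["hand_eye"]; return c["K"],T[:3,3],T[:3,:3]
def plane(C,uv,z):
    K,o,Rm=C; uv=np.atleast_2d(np.asarray(uv,float))
    d=(Rm@np.linalg.inv(K)@np.c_[uv,np.ones(len(uv))].T).T
    return o+d*((z-o[2])/d[:,2])[:,None]
def blobs(img,lo,hi,amin=60):
    m=cv2.inRange(cv2.cvtColor(img,cv2.COLOR_BGR2HSV),np.array(lo),np.array(hi))
    m=cv2.morphologyEx(m,cv2.MORPH_CLOSE,np.ones((3,3),np.uint8))
    cs,_=cv2.findContours(m,cv2.RETR_EXTERNAL,cv2.CHAIN_APPROX_NONE)
    return sorted([c for c in cs if cv2.contourArea(c)>amin],key=cv2.contourArea,reverse=True)
def rect(C,c,z):
    p=plane(C,c.reshape(-1,2),z)[:,:2]; (cx,cy),(w,h),a=cv2.minAreaRect((p*1000).astype(np.float32))
    if w<h: w,h,a=h,w,a+90
    return np.round([cx,cy,w,h,(a+90)%180-90],1)   # mm, long-axis yaw
COL=dict(green=((50,80,20),(85,255,255)),blue=((105,150,40),(125,255,255)),purple=((125,70,20),(155,255,255)))
E
python3 - <<'E'
from h import *
img=cv2.imread("pics/top0.png"); C=cam("top")
for n,z in (("green",.066),("blue",.056),("purple",.054)):
    for c in blobs(img,*COL[n])[:3]:
        x,y,w,h=cv2.boundingRect(c); print(n,(x,y,w,h),rect(C,c,z))
hsv=cv2.cvtColor(img,cv2.COLOR_BGR2HSV)
for u,v in ((172,177),(450,286),(519,216),(330,170),(290,205),(183,217),(181,250),(111,205),(177,295),(200,220)): print((u,v),hsv[v,u])
# tray
t=blobs(img,(5,60,40),(25,255,255),1500)
for c in t: print("tray",cv2.boundingRect(c),rect(C,c,.016))
g=cv2.cvtColor(img,cv2.COLOR_BGR2GRAY); crop=img[195:280,90:210]
cv2.imwrite("pics/crop.png",cv2.convertScaleAbs(cv2.resize(crop,None,fx=6,fy=6,interpolation=cv2.INTER_CUBIC),alpha=1.8))
E
```

```text
green (437, 274, 27, 25) [ 378.9 -294.2   56.3   51.9   87.1]
blue (502, 186, 35, 60) [ 529.9 -458.3  126.1   57.5  -13.3]
purple (157, 163, 29, 28) [635.9 307.6  61.8  60.6  88.7]
(172, 177) [135 118  52]
(450, 286) [ 67 130  53]
(519, 216) [112 182  87]
(330, 170) [ 13 159  77]
(290, 205) [ 11 105  34]
(183, 217) [120   8  63]
(181, 250) [60  4 62]
(111, 205) [170  27  28]
(177, 295) [  8 125  51]
(200, 220) [ 36  12 108]
tray (248, 136, 125, 141) [571.6   1.3 273.4 200.1 -22.9]
```

```bash
cat >> h.py <<'E'
TR=np.array([571.6,1.3,-112.9])  # tray x,y mm, yaw deg
def trayp(x,y):
    a=np.radians(TR[2]); return np.round([TR[0]+x*np.cos(a)-y*np.sin(a),TR[1]+x*np.sin(a)+y*np.cos(a)],1)
def go(x,y,z,ydir=None):
    """tool-axis shift (mm) after turning first; ydir = wanted closing-line angle in world (deg, mod 180)"""
    o=telemetry.get_obs(); yaw=o["tool_rot"][2]; p=o["tool_pos"]*1000; t=0
    if ydir is not None:
        t=(ydir+90-yaw+90)%180-90; yaw+=t
    a=np.radians(yaw); d=np.array([x,y,z])-p
    print("t",round(o["time_s"],2),"pos",p.round(1),"yaw",round(o["tool_rot"][2],2),"q7",round(o["qpos"][6],1),"grip",round(o["grip_width"]*1000,1))
    print("turn rad",round(-np.radians(t),3),"shift",np.round([d[0]*np.cos(a)+d[1]*np.sin(a),d[0]*np.sin(a)-d[1]*np.cos(a),-d[2]],1))
E
python3 - <<'E'
from h import *
img=cv2.imread("pics/top0.png"); C=cam("top")
m=np.zeros(img.shape[:2],np.uint8); g=cv2.cvtColor(img,cv2.COLOR_BGR2GRAY)
m[203:274,168:196]=255; m&=cv2.inRange(g,0,72)
c=max(cv2.findContours(m,cv2.RETR_EXTERNAL,cv2.CHAIN_APPROX_NONE)[0],key=cv2.contourArea)
print("spoon",cv2.boundingRect(c),rect(C,c,.01))
for n,a in dict(tin=(49,-16),bowl=(-46,-16),tub=(0,83),spoon=(0,-99)).items(): print(n,trayp(*a))
go(636,308,150,TR[2]+90)
cv2.imwrite("pics/m.png",np.hstack([cv2.resize(m[195:280,90:210],None,fx=3,fy=3,interpolation=0),cv2.resize(g[195:280,90:210],None,fx=3,fy=3)]))
E
```

```text
spoon (175, 209, 15, 61) [502.1 292.9 136.1  29.5  -1.2]
tin [537.8 -37.6]
bowl [574.8  49.9]
tub [648.1 -31. ]
spoon [480.4  39.8]
t 0.1 pos [217.1 612.1 195.8] yaw 160.47 q7 -3.3 grip 87.0
turn rad -1.512 shift [ 117.1 -504.2   45.8]
```

View pics/m.png

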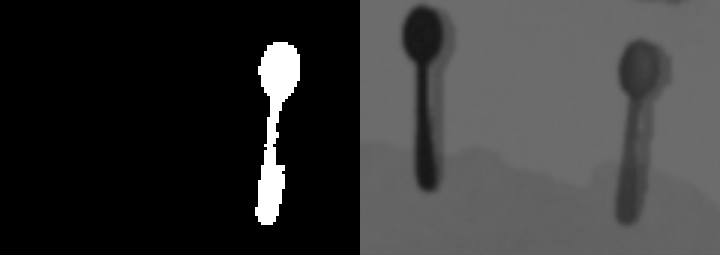

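The mask isolates the steel spoon, with its bowl towards image-up at about (181,216) and its handle end near (179,268). I'll go to the purple bowl first.

Call:
arm_command(series="0 0 0 0.125 0;0 0 0 0.125 0;0 0 0 0.125 0;0 0 0 0.125 0;0 0 0 0.125 0;0 0 0 0.125 0;0 0 0 0.125 0;0 0 0 0.125 0;0 0 0 0.125 0;0 0 0 0.125 0;0 0 0 0.125 0;0 0 0 0.125 0;0 0 0 0.125 0", squeeze=15)

```text
time_s: 1.18
tool_pos: [0.2172, 0.6122, 0.1961]
tool_rot: [180.0, 0.1, 67.0]
force: [-0.5, -0.4, 0.3]
grip_width: 0.0872
grasp_force: 0.0
```

Call:
arm_command(series="-8 36 3 0 0;-8 36 3 0 0;-8 36 3 0 0;-8 36 3 0 0;-8 36 3 0 0;-8 36 3 0 0;-8 36 3 0 0;-8 36 3 0 0;-8 36 3 0 0;-8 36 3 0 0;-8 36 3 0 0;-8 36 3 0 0;-8 36 3 0 0;-8 36 3 0 0;0 0 0 0 0;0 0 0 0 0")

```text
time_s: 2.52
tool_pos: [0.6411, 0.3114, 0.1534]
tool_rot: [180.0, 0.2, 67.0]
force: [-0.3, 0.2, 0.3]
grip_width: 0.087
grasp_force: 0.0
```

```bash
sed -i 's/t=(ydir+90-yaw+90)%180-90; yaw+=t/t=(ydir-yaw+180)%360-180; yaw+=t/; s/ydir/yawt/g' h.py
python3 - <<'E'
from h import *
C=cam("wrist"); img=cams.read_camera("wrist"); cv2.imwrite("pics/w1.png",img)
for c in blobs(img,*COL["purple"])[:2]: print(cv2.boundingRect(c),rect(C,c,.054))
go(636,308,28,67.1)
E
```

```text
(276, 190, 78, 80) [637.8 310.2  64.   62.2  32.9]
t 2.57 pos [639.4 314.3 153.7] yaw 67.25 q7 -44.6 grip 86.6
turn rad 0.003 shift [ -7.2  -0.7 125.7]
```

View pics/w1.png

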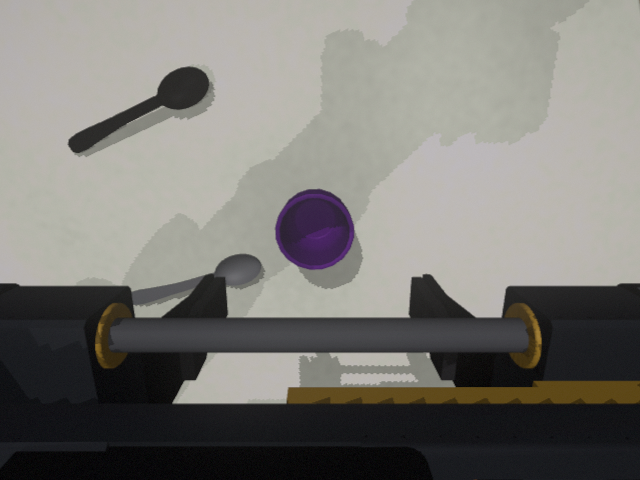

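The wrist view shows the purple bowl centred between the fingers at (315,230), and the path down is clear.

Call:
arm_command(series="-4 0 10 0 0;0 0 35 0 0;0 0 35 0 0;0 0 25 0 0;0 0 15 0 0;0 0 5 0 0;0 0 0 0 0;0 0 0 0 255;0 0 0 0 255;0 0 0 0 255;0 0 0 0 255;0 0 0 0 255;0 0 0 0 255;0 0 0 0 255;0 0 0 0 255", squeeze=15)

```text
time_s: 3.82
tool_pos: [0.6379, 0.3116, 0.0298]
tool_rot: [180.0, -0.0, 67.4]
force: [-0.3, -0.4, 0.0]
grip_width: 0.0416
grasp_force: 0.0
```

Run:
```python
from h import *
o=telemetry.get_obs(); print(o["grip_width"],o["grasp_force"],o["tool_pos"])
cv2.imwrite("pics/w2.png",np.hstack([cv2.resize(cams.read_camera("wrist"),(400,300)),cv2.convertScaleAbs(cv2.resize(cams.read_camera("scene")[150:270,360:520],(400,300)),alpha=1.6)]))
```

```text
0.04158207926277897 0.0 [0.63789295 0.31156705 0.02984377]
```

View pics/w2.png

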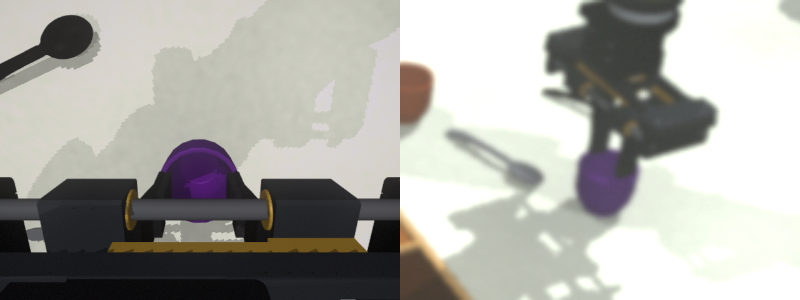

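Call:
arm_command(series="0 0 0 0 255;0 0 0 0 255;0 0 0 0 255;0 0 0 0 255")

```text
time_s: 4.25
tool_pos: [0.6378, 0.3116, 0.0297]
tool_rot: [-180.0, 0.0, 67.4]
force: [0.1, 0.5, -1.0]
grip_width: 0.007
grasp_force: 0.0
```

Run:
```python
from h import *
cv2.imwrite("pics/w3.png",np.hstack([cv2.resize(cams.read_camera("wrist")[200:400,200:440],(400,333)),cv2.convertScaleAbs(cv2.resize(cams.read_camera("scene")[180:250,400:484],(400,333),interpolation=cv2.INTER_CUBIC),alpha=1.6)]))
```

```text
(no output)
```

View pics/w3.png

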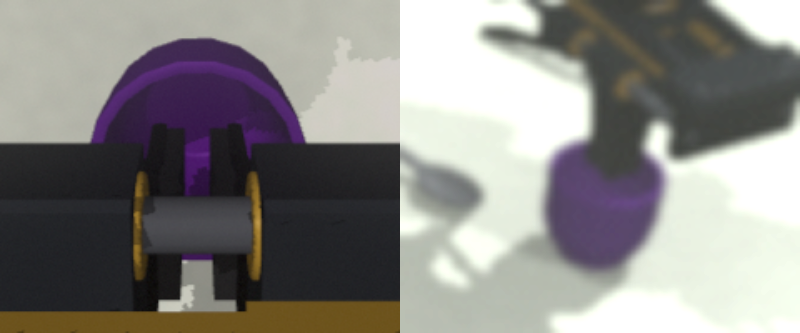

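The fingers have closed to 7 mm with no force and the bowl still looks upright, so I missed the grip. I'll back out straight up, open, and look again.

Call:
arm_command(series="0 0 -5 0 255;0 0 -15 0 255;0 0 -30 0 255;0 0 -30 0 255;0 0 -20 0 255;0 0 0 0 0;0 0 0 0 0;0 0 0 0 0;0 0 0 0 0;0 0 0 0 0;0 0 0 0 0;0 0 0 0 0;0 0 0 0 0;0 0 0 0 0;0 0 0 0 0;0 0 0 0 0;0 0 0 0 0;0 0 0 0 0")

```text
time_s: 5.85
tool_pos: [0.6379, 0.3116, 0.1298]
tool_rot: [180.0, -0.0, 67.4]
force: [0.1, 0.7, -0.1]
grip_width: 0.0792
grasp_force: 0.0
```

Run:
```python
from h import *
C=cam("wrist"); img=cams.read_camera("wrist"); top=cams.read_camera("top")
cv2.imwrite("pics/w4.png",np.hstack([cv2.resize(img,(480,360)),cv2.convertScaleAbs(cv2.resize(cams.read_camera("scene")[180:260,390:460],(315,360),interpolation=cv2.INTER_CUBIC),alpha=1.6)]))
for c in blobs(img,*COL["purple"])[:2]: print(cv2.boundingRect(c),rect(C,c,.054))
for c in blobs(top,*COL["purple"])[:2]: print(cv2.boundingRect(c),rect(cam("top"),c,.054))
go(638,310,28,67.1)
```

```text
(276, 193, 85, 87) [637.8 310.2  64.1  62.6  32.9]
(156, 163, 30, 28) [636.4 307.   65.2  58.9  43.8]
t 6.0 pos [637.8 311.6 129.8] yaw 67.37 q7 -44.2 grip 84.9
turn rad 0.005 shift [ -1.5   0.8 101.8]
```

View pics/w4.png

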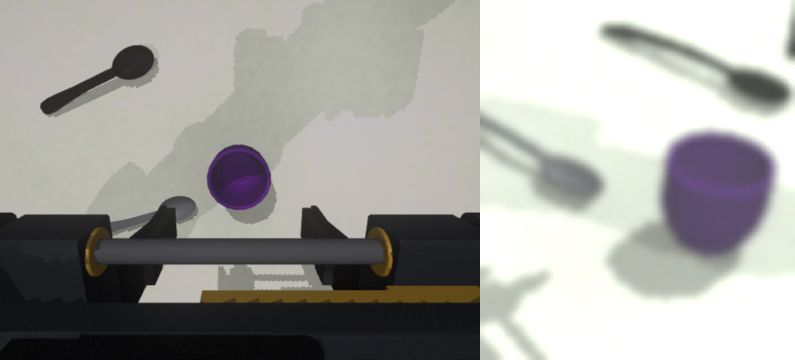

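The bowl has not moved, with its rim still at (637.8, 310.2), so the fingertips must have closed above it. I'll use the scene camera to measure how high they really are.

Run:
```python
from h import *
def proj(C,P):
    K,o,Rm=C; q=K@(Rm.T@(np.asarray(P)-o)); return (q[:2]/q[2]).round(1)
C=cam("scene"); o=telemetry.get_obs(); p=o["tool_pos"]; a=np.radians(o["tool_rot"][2]); y=np.array([np.sin(a),-np.cos(a),0])
for z in (30,40,50,60,70): print("w3 axis z",z,proj(C,[.638,.311,z/1000]))
w=o["grip_width"]/2
for dz in (0,10,20,30,40):
    print("now",dz,[proj(C,p+s*y*(w+.005)+[0,0,dz/1000]) for s in(1,-1)])
img=cams.read_camera("scene")
cr=cv2.convertScaleAbs(cv2.resize(img[110:230,390:510],(600,600),interpolation=cv2.INTER_CUBIC),alpha=1.6)
for s,col in((1,(0,0,255)),(-1,(0,255,0))):
    for dz in (0,20,40):
        u=(proj(C,p+s*y*(w+.005)+[0,0,dz/1000])-[390,110])*5; cv2.circle(cr,tuple(int(v) for v in u),4,col,-1)
cv2.imwrite("pics/s5.png",cr)
```

```text
w3 axis z 30 [442.5 222.7]
w3 axis z 40 [443.1 219.7]
w3 axis z 50 [443.6 216.6]
w3 axis z 60 [444.3 213.5]
w3 axis z 70 [444.9 210.4]
now 0 [array([460.1, 200.6]), array([437.9, 181.5])]
now 10 [array([460.8, 197.2]), array([438.5, 178.2])]
now 20 [array([461.6, 193.8]), array([439.1, 174.8])]
now 30 [array([462.3, 190.3]), array([439.7, 171.4])]
now 40 [array([463. , 186.8]), array([440.3, 168. ])]
```

View pics/s5.png

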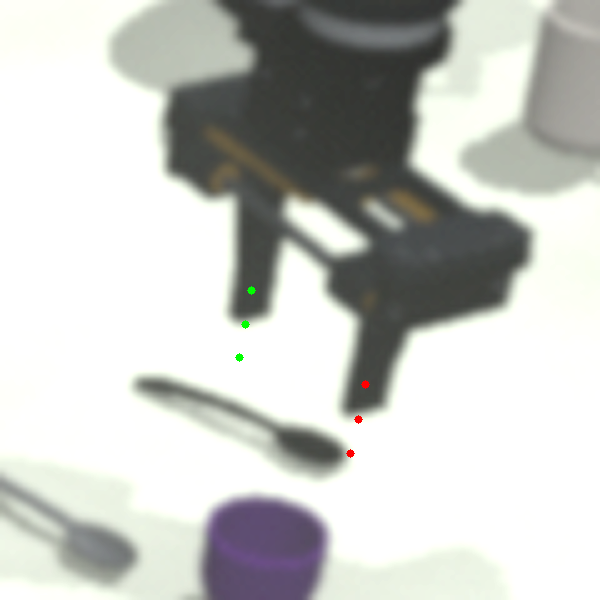

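The projected TCP dots show the real fingertips about 22 mm above the reported TCP. Z targets therefore need to be about 22 mm lower than reported. I'll retry the bowl at a reported z of about 6.

Call:
arm_command(series="-1 0 10 0 0;0 0 30 0 0;0 0 35 0 0;0 0 25 0 0;0 0 15 0 0;0 0 8 0 0;0 0 0 0 0;0 0 0 0 255;0 0 0 0 255;0 0 0 0 255;0 0 0 0 255;0 0 0 0 255;0 0 0 0 255;0 0 0 0 255;0 0 0 0 255;0 0 0 0 255", squeeze=15)

```text
time_s: 7.38
tool_pos: [0.6381, 0.3112, 0.0082]
tool_rot: [179.9, -0.1, 67.4]
force: [-1.2, 0.7, 6.4]
grip_width: 0.0633
grasp_force: 15.0
```

Call:
arm_command(series="0 0 -5 0 255;0 0 -15 0 255;0 0 -30 0 255;0 0 -30 0 255;-10 2 0 0 255;-25 4 0 0 255;-30 5 0 0 255;-30 5 0 0 255;-30 5 0 0 255;-30 5 0 0 255;-30 5 0 0 255;-30 5 0 0 255;-30 4 0 0 255;-15 2 0 0 255;-5 0 0 0 255;0 0 0 0 255;0 0 0 0 255")

```text
time_s: 8.8
tool_pos: [0.5747, 0.0522, 0.087]
tool_rot: [-180.0, -0.1, 67.5]
force: [0.0, 0.8, -1.8]
grip_width: 0.0636
grasp_force: 15.0
```

```bash
cat >> h.py <<'E'
def tray(img,C):
    for c in blobs(img,(5,60,40),(25,255,255),1500)[:1]: return rect(C,c,.016)
E
python3 - <<'E'
from h import *
C=cam("wrist"); img=cams.read_camera("wrist"); top=cams.read_camera("top")
cv2.imwrite("pics/w6.png",np.hstack([cv2.resize(img,(400,300)),cv2.convertScaleAbs(cv2.resize(top[120:300,200:440],(400,300)),alpha=1.6)]))
print(telemetry.get_obs()["grasp_force"]); go(574.8,49.9,18.5,67.1)
E
```

```text
14.999928914476186
t 8.9 pos [574.7  52.8  86.7] yaw 67.57 q7 -24.3 grip 63.2
turn rad 0.008 shift [-2.6  1.3 68.2]
```

View pics/w6.png

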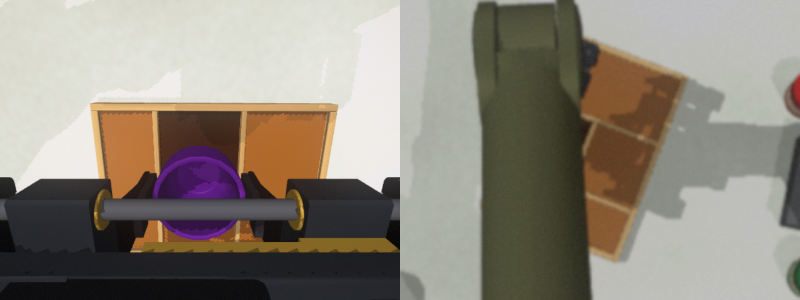

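The bowl sits over the dark cork (bowl columns 152–245, cork 160–240), and the tray is square to the tool. I'll lower it gently.

Call:
arm_command(series="-2 1 15 0 255;0 0 20 0 255;0 0 15 0 255;0 0 8 0 255;0 0 4 0 255;0 0 3 0 255;0 0 2 0 255;0 0 1 0 255;0 0 0 0 255;0 0 0 0 255;0 0 0 0 255")

```text
time_s: 9.82
tool_pos: [0.5749, 0.0478, 0.0193]
tool_rot: [180.0, -0.0, 67.4]
force: [-1.0, 0.2, -1.7]
grip_width: 0.0631
grasp_force: 15.0
```

Call:
arm_command(series="0 0 1 0 255;0 0 0.5 0 255;0 0 0 0 255")

```text
time_s: 10.07
tool_pos: [0.5749, 0.0478, 0.0181]
tool_rot: [180.0, -0.0, 67.4]
force: [-1.4, -0.6, 5.3]
grip_width: 0.063
grasp_force: 15.0
```

Call:
arm_command(series="0 0 0 0 0;0 0 0 0 0;0 0 0 0 0;0 0 0 0 0;0 0 0 0 0;0 0 -10 0 0;0 0 -30 0 0;0 0 -35 0.1 0;0 0 -35 0.12 0;0 0 -10 0.12 0;0 0 0 0.12 0;0 0 0 0.12 0;0 0 0 0.12 0;0 0 0 0.12 0;0 0 0 0.12 0;0 0 0 0.12 0;0 0 0 0.12 0")

```text
time_s: 11.48
tool_pos: [0.5745, 0.0476, 0.1381]
tool_rot: [-180.0, -0.0, -0.6]
force: [-0.2, 0.1, -0.1]
grip_width: 0.0871
grasp_force: 0.0
```

Call:
arm_command(series="-4 -15 0 0 0;-9 -30 0 0 0;-10 -34 0 0 0;-10 -34 0 0 0;-10 -34 0 0 0;-10 -34 0 0 0;-10 -34 0 0 0;-9 -22 0 0 0;-3 -8 0 0 0;0 0 0 0 0;0 0 0 0 0;0 0 0 0 0")

```text
time_s: 12.48
tool_pos: [0.5017, 0.2904, 0.1376]
tool_rot: [179.9, -0.0, -0.4]
force: [-0.3, -0.5, -0.5]
grip_width: 0.0871
grasp_force: 0.0
```

Run:
```python
from h import *
C=cam("wrist"); img=cams.read_camera("wrist"); cv2.imwrite("pics/w7.png",img)
print("tray",tray(cams.read_camera("top"),cam("top")))
go(502,293,100,0)
```

```text
tray [571.3   1.3 273.6 199.7 -22.9]
t 12.58 pos [501.6 290.6 137.5] yaw -0.46 q7 -118.3 grip 87.0
turn rad -0.008 shift [ 0.4 -2.4 37.5]
```

View pics/w7.png

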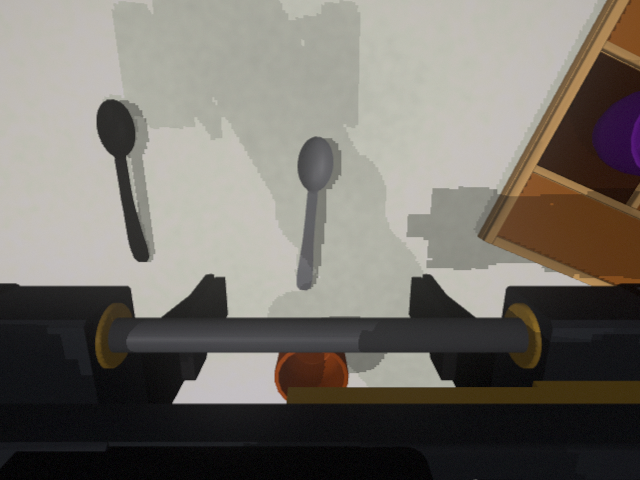

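The steel spoon's bowl tip is at (319,136) and its handle end at (303,290), with the brown bowl just past the handle end near (312,370). I'll compute the grip point and the clearance to the brown bowl.

Run:
```python
from h import *
C=cam("wrist"); p=plane(C,[(319,136),(303,290),(313,200),(306,260)],.011)*1000; print(p.round(1))
m=(p[0]+p[1])/2; d=p[0]-p[1]; yaw=np.degrees(np.arctan2(d[1],d[0])); d2=p[2]-p[3]; print(m.round(1),np.hypot(*d[:2]),yaw,np.degrees(np.arctan2(d2[1],d2[0])))
go(m[0],m[1],-19,yaw)
T=cam("top"); img=cams.read_camera("top")
for c in blobs(cv2.imread("pics/top0.png"),(0,60,20),(14,255,255),60): print(cv2.boundingRect(c),rect(T,c,.054))
```

```text
[[572.  289.4  11. ]
 [436.2 304.8  11. ]
 [519.4 294.8  11. ]
 [465.2 301.6  11. ]]
[504.1 297.1  11. ] 136.66600853795566 -6.455148192204652 -7.142269325758863
t 12.58 pos [501.6 290.6 137.5] yaw -0.46 q7 -118.3 grip 87.0
turn rad 0.105 shift [  1.8  -6.7 156.5]
(281, 140, 87, 64) [639.  -29.3 176.8  86.9  67.3]
(254, 220, 83, 52) [476.3  38.7 175.8  56.5  67.4]
(265, 180, 50, 50) [567.9  49.2  88.5  85.8 -23. ]
(305, 195, 47, 50) [532.3 -36.5  90.1  80.8 -22.4]
(162, 281, 30, 29) [375.5 295.5  62.2  60.4  89.9]
(431, 161, 32, 29) [ 624.7 -301.8   74.3   58.2  -47.5]
```

Call:
arm_command(series="0 0 10 0.105 0;2 -7 30 0 0;0 0 35 0 0;0 0 35 0 0;0 0 25 0 0;0 0 12 0 0;0 0 5 0 120;0 0 0 0 120;0 0 0 0 120;0 0 0 0 120;0 0 0 0 120")

```text
time_s: 13.55
tool_pos: [0.5045, 0.3006, -0.0129]
tool_rot: [-179.9, -0.1, -6.3]
force: [0.0, -0.9, 0.1]
grip_width: 0.0616
grasp_force: 0.0
```

Run:
```python
from h import *
go(504.1,297.1,-19,-6.8)
img=cams.read_camera("scene")
cv2.imwrite("pics/s8.png",np.hstack([cv2.resize(cams.read_camera("wrist")[200:440,160:480],(400,300)),cv2.convertScaleAbs(cv2.resize(img[160:240,350:457],(400,300),interpolation=cv2.INTER_CUBIC),alpha=1.6)]))
```

```text
t 13.55 pos [504.5 300.6 -12.9] yaw -6.26 q7 -120.5 grip 61.6
turn rad 0.009 shift [-0.   3.5  6.1]
```

View pics/s8.png

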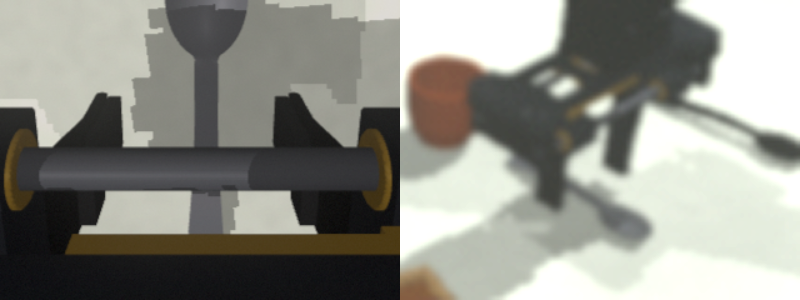

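The handle (column 206) lies about 3 mm off the finger centre (column 198), and the tips are still above the worktop. I'll shift across, go down 6 mm and close.

Call:
arm_command(series="0 3 2 0 120;0 0 2 0 120;0 0 1.5 0 120;0 0 0 0 120;0 0 0 0 120", squeeze=10)

```text
time_s: 14.07
tool_pos: [0.5027, 0.2968, -0.0204]
tool_rot: [180.0, 0.0, -6.3]
force: [-0.0, 1.1, 1.0]
grip_width: 0.0462
grasp_force: 0.0
```

Call:
arm_command(series="0 0 0 0 255;0 0 0 0 255;0 0 0 0 255;0 0 0 0 255;0 0 0 0 255;0 0 0 0 255;0 0 0 0 255;0 0 0 0 255;0 0 0 0 255;0 0 0 0 255;0 0 0 0 255")

```text
time_s: 14.98
tool_pos: [0.5029, 0.2968, -0.0202]
tool_rot: [-180.0, -0.0, -6.3]
force: [0.1, 0.4, 0.2]
grip_width: 0.0088
grasp_force: 10.0
```

Call:
arm_command(series="0 0 -5 0 255;0 0 -20 0 255;0 0 -30 -0.12 255;0 0 -30 -0.12 255;0 0 -10 -0.12 255;0 0 0 -0.12 255;0 0 0 -0.12 255;0 0 0 -0.12 255;0 0 0 -0.12 255;0 0 0 -0.12 255;0 0 0 -0.12 255;0 0 0 -0.12 255;0 0 0 -0.08 255")

```text
time_s: 16.07
tool_pos: [0.5029, 0.2967, 0.0751]
tool_rot: [180.0, -0.0, 67.4]
force: [1.2, -0.5, -1.5]
grip_width: 0.0086
grasp_force: 10.0
```

Call:
arm_command(series="-12 4 0 0 255;-25 8 0 0 255;-32 10 0 0 255;-32 10 0 0 255;-32 11 0 0 255;-32 11 0 0 255;-32 10 0 0 255;-27 9 0 0 255;-15 4 0 0 255;-6 2 0 0 255;0 0 0 0 255;0 0 0 0 255")

```text
time_s: 17.07
tool_pos: [0.4803, 0.041, 0.075]
tool_rot: [180.0, -0.1, 67.0]
force: [-0.4, 1.0, -0.3]
grip_width: 0.0089
grasp_force: 10.0
```

Run:
```python
from h import *
C=cam("wrist"); img=cams.read_camera("wrist"); 
cv2.imwrite("pics/w9.png",np.hstack([cv2.resize(img,(400,300)),cv2.convertScaleAbs(cv2.resize(cams.read_camera("scene")[190:340,270:470],(400,300),interpolation=cv2.INTER_CUBIC),alpha=1.6)]))
print(telemetry.get_obs()["grasp_force"]); go(480.4,39.8,-10,67.1)
```

```text
9.996960461139679
t 17.17 pos [480.3  41.9  74.8] yaw 67.18 q7 -29.2 grip 8.7
turn rad 0.001 shift [-1.9  0.9 84.8]
```

View pics/w9.png

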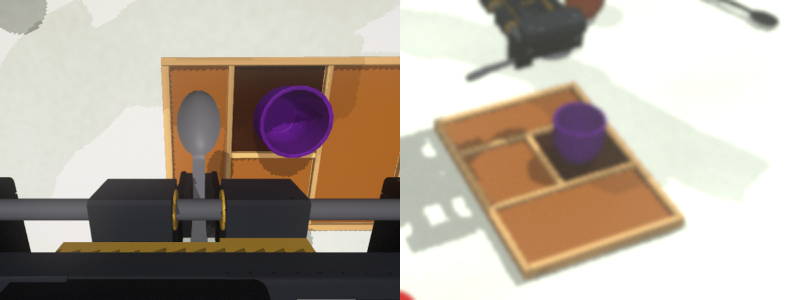

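The spoon is held level over the narrow slot (slot columns 172–228, spoon at 199), and the bowl stands upright on the cork.

Call:
arm_command(series="-2 1 15 0 255;0 0 25 0 255;0 0 20 0 255;0 0 12 0 255;0 0 6 0 255;0 0 3 0 255;0 0 1.5 0 255;0 0 0.5 0 255;0 0 0 0 255;0 0 0 0 255")

```text
time_s: 18.0
tool_pos: [0.4811, 0.0384, -0.0075]
tool_rot: [179.9, -0.1, 67.1]
force: [0.8, 0.4, -0.8]
grip_width: 0.0088
grasp_force: 10.0
```

Call:
arm_command(series="0 0 1 0 255;0 0 0.5 0 255;0 0 0.5 0 255;0 0 0 0 255")

```text
time_s: 18.33
tool_pos: [0.4803, 0.0382, -0.0102]
tool_rot: [180.0, -0.0, 67.1]
force: [-1.5, -0.2, 0.0]
grip_width: 0.0086
grasp_force: 10.0
```

Call:
arm_command(series="0 0 0 0 190;0 0 0 0 190;0 0 0 0 190;0 0 0 0 190;0 0 -5 0 190;0 0 -10 0 190;0 0 -30 0 190;0 0 -35 0.1 0;0 0 -30 0.12 0;0 0 -10 0.12 0;0 0 0 0.12 0;0 0 0 0.12 0;0 0 0 0.12 0;0 0 0 0.12 0;0 0 0 0.12 0;0 0 0 0.12 0;0 0 0 0.11 0")

```text
time_s: 19.75
tool_pos: [0.4806, 0.0381, 0.1108]
tool_rot: [-180.0, -0.1, -0.3]
force: [0.2, 0.0, -0.3]
grip_width: 0.0806
grasp_force: 0.0
```

Call:
arm_command(series="-4 12 0 0 0;-8 28 0 0 0;-11 37 0 0 0;-11 37 0 0 0;-11 37 0 0 0;-11 37 0 0 0;-11 37 0 0 0;-11 37 0 0 0;-10 35 0 0 0;-8 22 0 0 0;-4 10 0 0 0;0 3 0 0 0;0 0 0 0 0;0 0 0 0 0")

```text
time_s: 20.92
tool_pos: [0.3808, -0.2933, 0.1099]
tool_rot: [-180.0, -0.0, 0.2]
force: [0.6, -0.3, 0.8]
grip_width: 0.0875
grasp_force: 0.0
```

Run:
```python
from h import *
C=cam("wrist"); img=cams.read_camera("wrist"); top=cams.read_camera("top")
cv2.imwrite("pics/w10.png",np.hstack([cv2.resize(img,(400,300)),cv2.convertScaleAbs(cv2.resize(top[120:300,200:440],(400,300)),alpha=1.6)]))
for c in blobs(img,*COL["green"])[:3]: print(cv2.boundingRect(c),rect(C,c,.066))
go(379,-294,-5,0)
```

```text
(281, 202, 88, 91) [ 380.3 -297.5   59.4   57.1  -21.7]
t 21.02 pos [ 381.1 -292.7  109.7] yaw 0.22 q7 -54.5 grip 86.9
turn rad 0.004 shift [ -2.1   1.3 114.7]
```

View pics/w10.png

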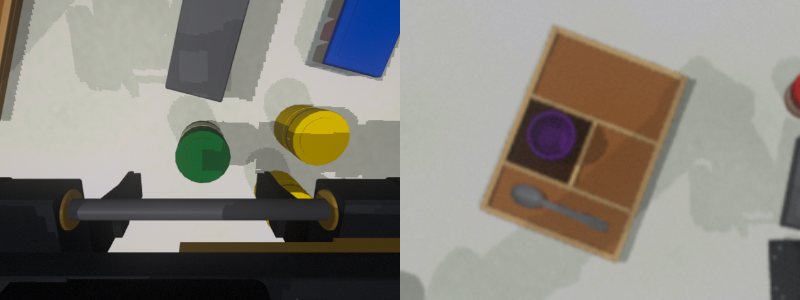

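The green tin is centred at (203,152) in the wrist view, with one yellow tin to the right and another near the right finger. In the top view the bowl and spoon lie properly in the tray. I'll check the yellow tins' clearance before going down.

Run:
```python
from h import *
img=cv2.imread("pics/top0.png");T=cam("top")
for c in blobs(img,(20,120,40),(35,255,255)): print(cv2.boundingRect(c),rect(T,c,.066))
m=cv2.inRange(img.max(axis=2),0,60); m[:190]=0;m[270:]=0;m[:,:425]=0;m[:,475:]=0
c=max(cv2.findContours(m,cv2.RETR_EXTERNAL,cv2.CHAIN_APPROX_NONE)[0],key=cv2.contourArea); print("grey",rect(T,c,.056))
```

```text
(480, 303, 34, 27) [ 312.2 -391.1   71.3   55.5   86.6]
(486, 262, 34, 26) [ 400.5 -409.6   72.4   54.1   88.5]
grey [ 504.3 -298.4  131.3   66.6  -13.8]
```

Call:
arm_command(series="-1 4 10 0 0;0 0 30 0 0;0 0 35 0 0;0 0 23 0 0;0 0 10 0 0;0 0 5 0 0;0 0 0 0 0;0 0 0 0 255;0 0 0 0 255;0 0 0 0 255;0 0 0 0 255;0 0 0 0 255;0 0 0 0 255;0 0 0 0 255;0 0 0 0 255;0 0 0 0 255", squeeze=15)

```text
time_s: 22.35
tool_pos: [0.3801, -0.2979, -0.0028]
tool_rot: [-180.0, -0.0, 0.1]
force: [-1.5, 1.4, 6.2]
grip_width: 0.0579
grasp_force: 15.0
```

Call:
arm_command(series="0 0 -5 0 255;0 0 -20 0 255;0 0 -30 0 255;0 0 -30 -0.12 255;0 0 -10 -0.12 255;0 0 0 -0.12 255;0 0 0 -0.12 255;0 0 0 -0.12 255;0 0 0 -0.12 255;0 0 0 -0.12 255;0 0 0 -0.12 255;0 0 0 -0.12 255;0 0 0 -0.09 255")

```text
time_s: 23.43
tool_pos: [0.3791, -0.2979, 0.0915]
tool_rot: [-180.0, 0.0, 67.4]
force: [-0.8, 0.3, -1.3]
grip_width: 0.0574
grasp_force: 15.0
```

Call:
arm_command(series="12 2 0 0 255;25 4 0 0 255;35 5 0 0 255;35 5 0 0 255;35 5 0 0 255;35 5 0 0 255;35 5 0 0 255;35 5 0 0 255;30 5 0 0 255;16 2 0 0 255;8 1 0 0 255;0 0 0 0 255;0 0 0 0 255")

```text
time_s: 24.52
tool_pos: [0.5365, -0.0396, 0.0915]
tool_rot: [-180.0, 0.1, 67.0]
force: [-0.2, -0.3, -1.2]
grip_width: 0.0575
grasp_force: 15.0
```

Run:
```python
from h import *
img=cams.read_camera("wrist")
cv2.imwrite("pics/w11.png",np.hstack([cv2.resize(img,(400,300)),cv2.convertScaleAbs(cv2.resize(cams.read_camera("scene")[190:340,270:470],(400,300),interpolation=cv2.INTER_CUBIC),alpha=1.6)]))
print(telemetry.get_obs()["grasp_force"]); go(537.8,-37.6,7.5,67.1)
```

```text
14.999700312037021
t 24.62 pos [536.4 -40.3  91.7] yaw 66.89 q7 -16.0 grip 57.6
turn rad -0.004 shift [ 3.1  0.2 84.2]
```

View pics/w11.png

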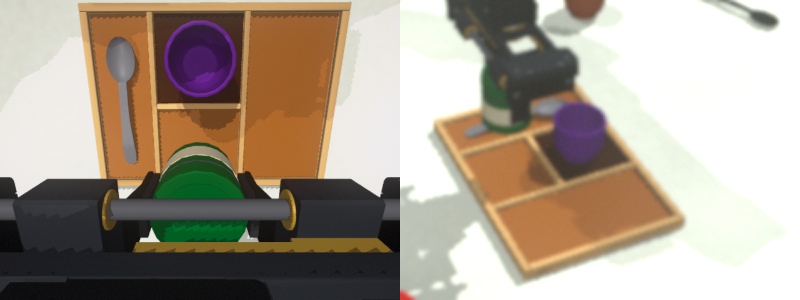

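The tin hangs over the plain square (columns 158–242), with the bowl and spoon in place. That was my last picture, so from here I'll work from numbers.

Call:
arm_command(series="3 0 15 0 255;0 0 25 0 255;0 0 20 0 255;0 0 12 0 255;0 0 6 0 255;0 0 3 0 255;0 0 1.5 0 255;0 0 0 0 255;0 0 0 0 255")

```text
time_s: 25.37
tool_pos: [0.5394, -0.0352, 0.0102]
tool_rot: [179.9, -0.1, 67.1]
force: [-0.5, -0.2, -1.6]
grip_width: 0.0575
grasp_force: 15.0
```

Call:
arm_command(series="0 0 1 0 255;0 0 0.5 0 255;0 0 0 0 255")

```text
time_s: 25.62
tool_pos: [0.5388, -0.0349, 0.008]
tool_rot: [180.0, -0.0, 67.1]
force: [0.1, 0.6, -0.4]
grip_width: 0.0577
grasp_force: 15.0
```

Call:
arm_command(series="0 0 0.5 0 255;0 0 0.5 0 255;0 0 0 0 255")

```text
time_s: 25.87
tool_pos: [0.5388, -0.035, 0.0073]
tool_rot: [180.0, -0.0, 67.1]
force: [-2.2, 0.7, 3.7]
grip_width: 0.0578
grasp_force: 15.0
```

Call:
arm_command(series="0 0 0 0 0;0 0 0 0 0;0 0 0 0 0;0 0 0 0 0;0 0 0 0 0;0 0 -10 0 0;0 0 -35 0 0;0 0 -35 0 0;0 0 -35 0.123 0;0 0 -10 0.12 0;0 0 0 0.12 0;0 0 0 0.12 0;0 0 0 0.12 0;0 0 0 0.12 0;0 0 0 0.12 0;0 0 0 0.12 0;0 0 0 0.12 0;0 0 0 0.12 0;0 0 0 0.12 0;0 0 0 0.08 0")

```text
time_s: 27.53
tool_pos: [0.5386, -0.0352, 0.1325]
tool_rot: [-180.0, -0.0, -13.6]
force: [-0.8, -1.2, -0.8]
grip_width: 0.0874
grasp_force: 0.0
```

Call:
arm_command(series="3 12 0 0 0;6 27 0 0 0;8 38 0 0 0;8 38 0 0 0;8 38 0 0 0;8 38 0 0 0;8 38 0 0 0;8 38 0 0 0;8 38 0 0 0;8 38 0 0 0;8 38 0 0 0;5 20 0 0 0;3 11 0 0 0;0 3 0 0 0;0 0 0 0 0;0 0 0 0 0")

```text
time_s: 28.87
tool_pos: [0.5307, -0.4573, 0.1318]
tool_rot: [-179.9, -0.0, -13.2]
force: [0.4, 0.2, 0.9]
grip_width: 0.087
grasp_force: 0.0
```

Run:
```python
from h import *
C=cam("wrist"); img=cams.read_camera("wrist"); top=cams.read_camera("top"); T=cam("top")
for c in blobs(img,*COL["blue"])[:3]: print(cv2.boundingRect(c),rect(C,c,.056))
r=rect(C,blobs(img,*COL["blue"])[0],.056)
go(r[0],r[1],-2,r[4])
for c in blobs(top,*COL["green"])[:2]: print("green",cv2.boundingRect(c),rect(T,c,.076))
for c in blobs(top,*COL["purple"])[:2]: print("purple",rect(T,c,.064))
print(tray(top,T))
```

```text
(280, 146, 85, 169) [ 530.6 -460.4  127.7   58.5  -13.1]
t 28.97 pos [ 531.1 -456.9  131.9] yaw -13.13 q7 -48.4 grip 87.1
turn rad -0.001 shift [  0.3   3.5 133.9]
green (315, 203, 27, 26) [537.4 -34.8  56.   54.7 -20. ]
purple [573.7  45.9  65.5  63.7  43.4]
[571.5   1.3 273.2 199.8 -22.8]
```

Call:
arm_command(series="0 3 15 0 0;0 0 35 0 0;0 0 35 0 0;0 0 30 0 0;0 0 12 0 0;0 0 6 0 0;0 0 0 0 0;0 0 0 0 255;0 0 0 0 255;0 0 0 0 255;0 0 0 0 255;0 0 0 0 255;0 0 0 0 255;0 0 0 0 255;0 0 0 0 255;0 0 0 0 255", squeeze=18)

```text
time_s: 30.3
tool_pos: [0.5298, -0.4621, -0.0003]
tool_rot: [-180.0, -0.1, -13.3]
force: [0.2, 3.2, 6.0]
grip_width: 0.0601
grasp_force: 18.0
```

Call:
arm_command(series="0 0 -5 0 255;0 0 -20 0 255;0 0 -35 0 255;0 0 -35 0 255;0 0 -15 -0.12 255;0 0 0 -0.12 255;0 0 0 -0.12 255;0 0 0 -0.12 255;0 0 0 -0.12 255;0 0 0 -0.12 255;0 0 0 -0.12 255;0 0 0 -0.12 255;0 0 0 -0.12 255;0 0 0 -0.12 255;0 0 0 -0.12 255;0 0 0 -0.083 255")

```text
time_s: 31.63
tool_pos: [0.528, -0.4625, 0.1079]
tool_rot: [-179.9, 0.0, 67.4]
force: [-0.3, 0.1, -1.9]
grip_width: 0.0598
grasp_force: 18.0
```

Call:
arm_command(series="12 -2 0 0 255;25 -3 0 0 255;36 -5 0 0 255;36 -5 0 0 255;36 -5 0 0 255;36 -5 0 0 255;36 -5 0 0 255;36 -5 0 0 255;36 -5 0 0 255;36 -5 0 0 255;36 -5 0 0 255;36 -4 0 0 255;26 -3 0 0 255;14 -2 0 0 255;6 0 0 0 255;0 0 0 0 255;0 0 0 0 255")

```text
time_s: 33.05
tool_pos: [0.6465, -0.0338, 0.1086]
tool_rot: [180.0, 0.1, 66.9]
force: [-0.5, -0.3, -1.9]
grip_width: 0.0598
grasp_force: 18.0
```

Run:
```python
from h import *
print(telemetry.get_obs()["grasp_force"]); go(648.1,-31,10,67.1)
C=cam("wrist"); img=cams.read_camera("wrist")
for c in blobs(img,*COL["blue"])[:1]: print("tub blue",cv2.boundingRect(c),rect(C,c,telemetry.get_obs()["tool_pos"][2]+.0565))
```

```text
17.999078108696267
t 33.05 pos [646.5 -33.8 108.6] yaw 66.92 q7 -15.9 grip 59.8
turn rad -0.003 shift [ 3.2  0.3 98.6]
tub blue (234, 160, 168, 158) [659.9  -0.9  60.   58.9  67. ]
```

Call:
arm_command(series="3 0 15 0 255;0 0 30 0 255;0 0 25 0 255;0 0 14 0 255;0 0 7 0 255;0 0 3 0 255;0 0 1.5 0 255;0 0 0 0 255;0 0 0 0 255")

```text
time_s: 33.85
tool_pos: [0.6495, -0.0288, 0.0148]
tool_rot: [179.9, -0.1, 67.1]
force: [-0.0, 0.6, -2.0]
grip_width: 0.0596
grasp_force: 18.0
```

Call:
arm_command(series="0 0 1 0 255;0 0 0.5 0 255;0 0 0.5 0 255;0 0 0 0 255;0 0 0 0 255")

```text
time_s: 34.27
tool_pos: [0.6483, -0.0285, 0.0114]
tool_rot: [180.0, -0.0, 67.1]
force: [0.5, -0.6, -2.2]
grip_width: 0.0597
grasp_force: 18.0
```

Call:
arm_command(series="0 0 0.7 0 255;0 0 0.7 0 255;0 0 0 0 255")

```text
time_s: 34.52
tool_pos: [0.6483, -0.0285, 0.0098]
tool_rot: [180.0, -0.0, 67.1]
force: [-0.4, 0.8, -0.7]
grip_width: 0.0596
grasp_force: 18.0
```

Call:
arm_command(series="0 0 0.5 0 255;0 0 0 0 255;0 0 0 0 30;0 0 0 0 30;0 0 0 0 30;0 0 0 0 30;0 0 -8 0 30;0 0 -30 0 30;0 0 -35 0 30;0 0 -35 0 0;30 0 0 0 0;35 0 0 0 0;35 0 0 0 0;35 0 0 0 0;35 0 0 0 0;35 0 0 0 0;25 0 0 0 0;15 0 0 0 0;0 0 0 0 0;0 0 0 0 0")

```text
time_s: 36.18
tool_pos: [0.7435, 0.1977, 0.1173]
tool_rot: [-180.0, 0.0, 67.2]
force: [-0.5, -1.1, -0.1]
grip_width: 0.0869
grasp_force: 0.0
```

Run:
```python
from h import *
top=cams.read_camera("top"); T=cam("top"); o=telemetry.get_obs(); print(o["tool_pos"],o["force"],o["grasp_force"])
t=tray(top,T); print("tray",t)
a=np.radians(t[4]-90); X=np.array([np.cos(a),np.sin(a)]); Y=np.array([-X[1],X[0]])
for n,z in (("green",.076),("blue",.066),("purple",.064)):
    r=rect(T,blobs(top,*COL[n])[0],z); d=r[:2]-t[:2]; print(n,r,"tray",(d@X).round(1),(d@Y).round(1))
# spoon in slot: low-saturation pixels within the slot area
uv=np.argwhere(np.ones(top.shape[:2]))[:,::-1]; P=plane(T,uv,.018)[:,:2]*1000-t[:2]; px,py=P@X,P@Y
s=cv2.cvtColor(top,cv2.COLOR_BGR2HSV)[...,1].ravel(); k=(abs(px)<88)&(abs(py+99)<26)&(s<60)
q=np.c_[px,py][k]; print("spoon",k.sum(),cv2.minAreaRect(q.astype(np.float32)))
# look-alikes: change since start
d=cv2.absdiff(cv2.GaussianBlur(top,(5,5),0),cv2.GaussianBlur(cv2.imread("pics/top0.png"),(5,5),0)).max(2)
for n,(u,v) in dict(red=(448,174),brown=(177,295),grey=(449,229),black=(111,228)).items(): print(n,d[v-12:v+12,u-8:u+8].mean().round(1))
```

```text
[0.74362853 0.19559558 0.11754937] [-0.3898358  -0.79788965 -0.54066747] 0.0
tray [571.7   1.5 273.6 199.6 -22.7]
green [537.3 -35.1  56.2  54.6  88.6] tray 47.0 -17.6
blue [648.2 -27.9 127.5  58.4  67.1] tray -2.4 81.9
purple [573.1  45.4  66.4  63.4  -1.4] tray -41.0 -15.6
spoon 390 ((1.5897903442382812, -95.27035522460938), (137.262939453125, 27.12447166442871), 2.717806100845337)
red 16.0
brown 15.9
grey 6.1
black 15.6
```

Run:
```python
from h import *
a=cv2.imread("pics/top0.png"); b=cams.read_camera("top")
for n,(u,v) in dict(red=(448,174),brown=(177,295),grey=(449,229),black=(111,228)).items():
    w=(slice(v-45,v+45),slice(u-35,u+35)); t=cv2.cvtColor(a,7 and cv2.COLOR_BGR2GRAY)[v-32:v+32,u-18:u+18]
    r=cv2.matchTemplate(cv2.cvtColor(b,cv2.COLOR_BGR2GRAY)[w],t,cv2.TM_CCOEFF_NORMED); _,s,_,l=cv2.minMaxLoc(r); print(n,round(s,2),"shift px",l[0]-17,l[1]-13)
```

```text
red 0.91 shift px 0 0
brown 0.52 shift px 0 -1
grey 0.88 shift px -1 0
black 0.99 shift px 0 0
```

Every part measures within tolerance in its compartment, and the look-alikes haven't moved. Handing in.

```bash
python3 -c "
from cell import env
print(env.sign_off())"
```

```text
the job is handed in; nothing more can be done
None
```

The tray is laid and handed in at about 36 s of the 112 s limit: spoon, tub, purple bowl and green tin all measured inside their compartments' position limits, and the look-alikes showed no measurable shift; sign-off returned no verdict.

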